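# Switch the dust extraction to the green hose and start it

### The job

Switch the workshop's dust extraction over to the green hose: push the red tab of the rotary selector round with the fingertips until it points at the green disc, and let go. Only then press the orange start button fully down, and let it come back up. Do not pinch the tab, and leave the glue bottle, the cedar offcut and the tape measure where they stand.

Things in the scene. Friction and masses are not known exactly. Their poses are not given: they have to be found in the camera images.
- selector: fixed grey drum lying on the bench, 270 mm across, 60 mm high, four black hose stubs (44 mm thick, reaching 165 mm from the axis) round its side. Origin: centre of its underside, on the vertical turning axis. On it turns an aluminium disc 176 mm across, top 72 mm above the bench (hub 76 mm), carrying the red tab. Coloured discs on the drum mark the four click stations, 50 degrees apart
- rotor (a joint): angle of the turning disc and tab, rad, growing anticlockwise seen from above. 0 = white disc, where every run begins; stations at -0.873, 0, 0.873, 1.745, end stops 0.12 beyond the outer two: it cannot turn through the side without discs. A sprung click draws it to within 0.1 rad of a station once past the half-way crest; at the tab a crest takes about 3 to 10 N
- tab_nose (a point): the end of the tab that points at the discs: 103 mm from the turning axis, 80 mm above the bench
- tab_mid (a point): middle of the red tab: an upright radial fin on the turning disc, 10 mm thick, from 60 to 100 mm from the axis and 72 to 112 mm above the bench. This point lies 85 mm from the axis, 92 mm above the bench. Its x axis points outward along the fin, z up
- tab_ccw: the half of the tab's thickness on its anticlockwise side (5 mm); push on this side to turn clockwise. Origin on the turning axis, 60 mm above the bench. Pressing on both halves at once with the fingers counts as pinching
- tab_cw: the half of the tab's thickness on its clockwise side (5 mm); push on this side to turn anticlockwise. Origin on the turning axis, 60 mm above the bench
- mark_green: green disc, 28 mm across and 3 mm thick, on top of the drum 118 mm from the turning axis: the station wanted. Origin: centre of its underside, 60 mm above the bench. Green, blue and yellow change places from run to run among the stations at -0.873, 0.873 and 1.745
- mark_white: white disc of the same size, at the station where the tab begins (joint value 0)
- mark_blue: blue disc of the same size, a station not wanted
- mark_yellow: yellow disc of the same size, a station not wanted
- starter: fixed grey box 90 x 90 x 50 mm, origin at the centre of its underside; the start button's black housing (52 mm across, 12 mm high) stands in the middle of its top
- start_top (a point): centre of the top of the orange start button, 36 mm across, 68 mm above the bench when up; pressed straight down; it moves with the button
- start (a joint): travel of the start button, m: 0 up, 0.006 fully down; about 1.5 N begins to move it, 5 N takes it fully down, and it springs back by itself
- glue: yellow glue bottle standing loose, 60 mm across and 170 mm high, origin at the centre of its underside; to be left alone
- offcut: loose cedar offcut 80 x 45 x 22 mm, origin at the centre of its underside; to be left alone
- tape: loose black tape measure, 64 mm across and 35 mm high, origin at the centre of its underside; to be left alone
There are look-alikes about, which are no part of the job. There is more than one size of the starter; the one meant has the size given above.

How it is judged:
On the way, in this order (a step that is already met when the one before it is completed fails the run):
1. the fingers push on the tab ((contact force between the fingers and tab_cw above 0.4 N or contact force between the fingers and tab_ccw above 0.4 N)), for 0.04 s.
2. the tab points at the green disc and the fingers have left it (horizontal distance between tab_nose and mark_green below 0.02 m and contact force between the fingers and tab_cw below 0.1 N and contact force between the fingers and tab_ccw below 0.1 N), for 0.2 s.
3. the start button is pressed down (value of joint start above 0.004 m), for 0.04 s.
At the end, for the whole second after the job is handed in: The tab rests pointing at the green disc (nose within 20 mm of its centre in plan, about 7 degrees); after that the start button was pressed at least 4 mm and is up again; glue bottle, offcut and tape measure are within 25 mm of where they stood, the bottle upright (horizontal distance between tab_nose and mark_green below 0.02 m and velocity of joint rotor between -0.05 and 0.05 rad/s and value of joint start below 0.001 m and distance of each of glue, offcut, tape from where it was at the start of the episode below 0.025 m and angle between glue's own z axis and vertical below 0.15 rad); the robot touches nothing.
It fails at once if the start button is pressed while the tab does not point at the green disc (horizontal distance between tab_nose and mark_green above 0.02 m and value of joint start above 0.003 m).
It fails at once if the tab is pinched between the fingers (contact force between the fingers and tab_cw above 1.5 N and contact force between the fingers and tab_ccw above 1.5 N).
It fails at once if the glue bottle, the offcut or the tape measure is shifted or lifted (distance of any of glue, offcut, tape from where it was at the start of the episode above 0.025 m).
It also fails if it takes over 46 s, if anything falls off the work surface, if the arm or the gripper's body presses on something with over 40 N, if the wrist force passes 120 N, or if a joint passes its speed limit or range.

### The arm

A 7-joint arm with a two-finger parallel gripper is mounted at the origin on the work surface. World frame = base frame: x ahead of the robot, y to its left, z up, the work surface at z = 0. Lengths are in m, angles in rad, forces in N, time in s.
With the tool pointing down it reaches from about 0.4 to 0.875 m from the base axis. Payload 19.3 kg.
Tool frame: the origin (TCP) lies midway between the tips of the shut fingers; the grasp point (between the pads) lies 19 mm behind it; z points along the fingers, y is the line along which they close (so a half turn about z gives the same grasp; the last joint's range is limited). The gripper opens to 85 mm and grips with 20 to 120 N. Pads are 22 mm wide; open, the fingers measure 114 mm over their backs; the gripper's body (76 mm by 85 mm) begins 54 mm behind the grasp point. The pads swing forward as they close: fully open they stand 13 mm farther back than shut.
Start: joints at [-1.29, 0.521, -0.036, 1.599, 0.021, 1.021, -0.113], TCP at [0.215, 0.587, 0.231] pointing down, gripper open.
Joint ranges: [-2.91, 2.91], [-0.3, 2.13], [-1.5, 1.42], [0.17, 2.43], [-1.26, 4.41], [0.16, 1.93], [-2.52, 2.52]. Speed limits (rad/s): [1.89, 1.89, 2.39, 2.39, 3.01, 3.01, 3.01].

### API

Orientations are given as [roll, pitch, yaw] about the fixed x, y, z axes, in that order (R = Rz(yaw) Ry(pitch) Rx(roll)).
In Python, from workcell import bot gives the robot as it stands.
- The arm moves only by the tool move_arm, never from a script. Its argument "moves" is a list that holds one entry, the list of rows, each a list of 7 numbers: the opening, from 0 (shut) to 1 (fully open), then the shift along the tool's x, y, z in units of 1000 mm (1.0 is 1000 mm), then the turn, a rotation vector about the tool's x, y, z in units of 2 pi rad (1.0 is 2 pi rad). A call has 1 to 5 rows; each row is the pose to reach, as a shift and turn from the pose commanded when the call began, along the tool's axes at that moment, turning the shorter way round; what a row does not reach only later rows make up. A row lasts 1/10 s, in which the tool goes at most 50 mm and 8.59 degrees, less where a joint would pass 70% of its speed; a pose out of reach is approached as far as the arm can. A call with a number of a shift or a turn outside -1 to 1 is refused whole. A call with a gripper value outside its range is refused whole. The fingers move at their own pace and stop on an object; "force" is the grip in N (left out, the last holds). Time passes only in rows, so rows that repeat a pose let the fingers close. It gives the time, the measured TCP pose, the force, the opening and the grip force at its end, in the units of the state.
- bot.observe(): the state, without advancing time (a new reading comes with each control period).
- bot.grab_frame(name): name is "scene" or "top" or "wrist"; returns the picture (480x640x3 uint8, red, green, blue); there is no depth.
- bot.camera_params(name): a dict with "vertical_fov" (degrees; the focal length in pixels is half the picture's height over the tangent of half this angle, whatever the lens; pixels are square), "cx", "cy" (the principal point, pixels), "D" ([k1, k2, p1, p2, k3] as OpenCV has them; the pictures are not rectified), "R" (3x3) and "t" (3): a world point X has camera coordinates R X + t. Camera axes: x right, y down, z forward; pixel columns grow to the right and rows downward; lengths in m; the calibration is good to about 2 mm. A picture is of the moment at which its call begins: read the wrist's pose just before it. camera_params takes no time and is no camera call; for the wrist camera it gives the pose at the moment of the call.
- bot.job_done(): hands the job in; it is judged then, once.
The state is a dict: "clock": time; "qpos": joint angles; "qd": joint speeds; "joint_efforts": joint torques, N m; "position": TCP position; "tool_rot": TCP orientation; "force": force on the tool from outside, world axes, zero at the start; "moment": the same for the moment, N m; "grip_width": finger opening in m; "finger_force": force on a finger pad.
Only numpy, scipy, OpenCV 4.12 (cv2) and the standard library are available. Lean on these libraries where they do the work, as an engineer would, in place of code of your own. Each camera call takes 0.05 s, during which the arm holds its last target. There are 200 camera calls.

## Working session

There is one attempt and no reset: what is moved stays moved. The work goes in short steps, Python scripts to look and compute and a tool call to move; the robot and the scene stay as the last step left them, time stands still between calls to the robot, and variables do not carry over. Pictures are saved under pics/ and viewed, at most 10 in all, crops included, and the job is handed in when it is done.

Besides the shell and the picture viewer there is one more tool, called after "Call:" in YAML: its name, and indented under it one key for each argument. move_arm: Moves the arm, as the interface text tells. Shifts and turns lie within -1 to 1; 1 stands for 1000 mm of shift or 2 pi rad of turn. Its arguments: {"type":"object","properties":{"moves":{"type":"array"},"force":{"type":"number"}},"required":["moves"]}

```bash
mkdir -p pics; python3 - <<'E'
from workcell import bot
import cv2
for n in ("top","scene"):
    f=bot.grab_frame(n); cv2.imwrite(f"pics/{n}0.png",f[:,:,::-1])
    p=bot.camera_params(n); print(n,p)
s=bot.observe(); print(s["clock"],s["position"],s["tool_rot"])
E
```

```text
top {'vertical_fov': 47.90290628574667, 'cx': 315.7765663790055, 'cy': 239.0321043823461, 'D': array([-0.00854082,  0.        ,  0.        ,  0.        ,  0.        ]), 'R': array([[-0.01825761, -0.9997975 , -0.0084627 ],
       [-0.98243946,  0.01951127, -0.18555866],
       [ 0.1856862 ,  0.00492623, -0.98259675]]), 't': array([-0.03175331,  0.50497557,  1.03460563])}
scene {'vertical_fov': 48.723665598078846, 'cx': 313.167240439972, 'cy': 234.9148082881793, 'D': array([0.00719672, 0.        , 0.        , 0.        , 0.        ]), 'R': array([[ 0.63207725,  0.77482876,  0.0108971 ],
       [ 0.64445186, -0.51780767, -0.562634  ],
       [-0.4303024 ,  0.3626508 , -0.82663428]]), 't': array([-0.29531029, -0.28852086,  1.47022989])}
0.1 [0.21468683 0.58666381 0.23080933] [-3.14060457e+00  6.45417031e-05  2.79082875e+00]
```

View pics/top0.png

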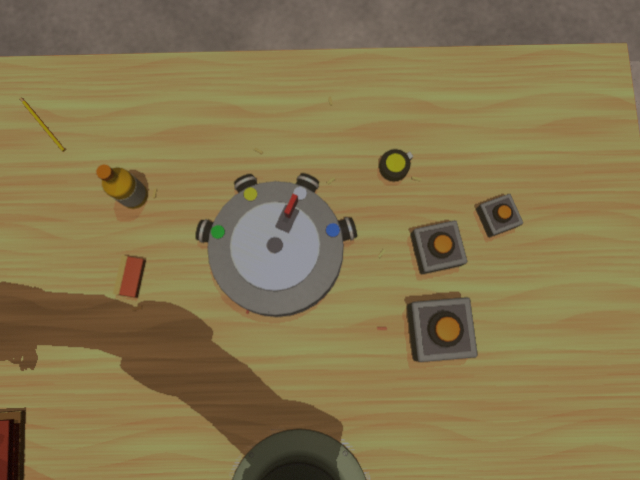

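View pics/scene0.png

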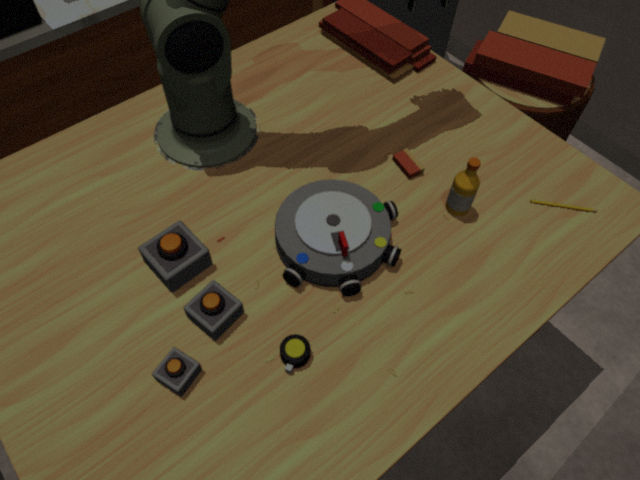

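The top view shows the white disc at (300,193) with the tab beside it. Going anticlockwise come yellow (250,194), then green (218,231), so green is at +1.745. Three starters of different size sit at right: (443,244), (447,329) and (504,213). The glue, offcut and tape are clear of the drum.

```bash
cat > h.py <<'E'
from workcell import bot
import cv2, numpy as np
def ray(n,uv,z,p=None):
    p=p or bot.camera_params(n); f=240/np.tan(np.radians(p["vertical_fov"]/2))
    K=np.array([[f,0,p["cx"]],[0,f,p["cy"]],[0,0,1]])
    q=cv2.undistortPoints(np.array(uv,float).reshape(-1,1,2),K,p["D"]).reshape(-1,2)
    R,t=p["R"],p["t"]; c=-R.T@t
    d=np.c_[q,np.ones(len(q))]@R
    return c+d*((z-c[2])/d[:,2])[:,None]
def blobs(im,lo,hi,amin=20):
    m=cv2.inRange(cv2.cvtColor(im,cv2.COLOR_RGB2HSV),lo,hi)
    n,l,s,c=cv2.connectedComponentsWithStats(m)
    return [(c[i].round(1),s[i][4],s[i][:4]) for i in range(1,n) if s[i][4]>=amin],l
E
python3 - <<'E'
from h import *
for n in("top","scene"):
    im=cv2.imread(f"pics/{n}0.png")[:,:,::-1].copy()
    for nm,lo,hi,z in [("green",(50,100,60),(75,255,255),.063),("blue",(105,120,80),(125,255,255),.063),("yellow",(24,150,100),(32,255,255),.063),("white",(0,0,175),(180,45,255),.063),("orange",(8,190,120),(17,255,255),.068),("red",(0,170,80),(5,255,255),.092)]:
        for c,a,b in blobs(im,lo,hi,25)[0]:
            w=ray(n,[c],z)[0]; print(n,nm,c,a,b,w.round(4))
E
```

```text
top green [217.3 231.4] 150 [211 225  14  14] [0.5205 0.1533 0.063 ]
top blue [332.2 229.6] 130 [326 224  13  12] [ 0.5196 -0.0743  0.063 ]
top yellow [ 42.5 125.4] 155 [ 22 101  42  50] [0.7517 0.5194 0.063 ]
top yellow [395.2 162.3] 279 [386 153  19  19] [ 0.6562 -0.2051  0.063 ]
top yellow [250.  193.5] 127 [244 188  13  12] [0.5969 0.0888 0.063 ]
top orange [103.3 171.3] 148 [ 97 165  14  14] [0.6481 0.3852 0.068 ]
top orange [504.4 211.2] 112 [498 206  13  12] [ 0.5489 -0.4156  0.068 ]
top orange [443.7 241.8] 140 [435 236  17  16] [ 0.4898 -0.2918  0.068 ]
top orange [451.5 324.7] 129 [437 318  23  22] [ 0.3293 -0.2967  0.068 ]
top red [290.5 204. ] 86 [285 195  12  19] [0.566  0.0062 0.092 ]
top red [  3.4 449. ] 425 [  0 421   9  59] [0.122  0.5282 0.092 ]
scene green [378.  206.4] 90 [372 202  13  10] [0.5209 0.1525 0.063 ]
scene blue [301.9 257.5] 99 [296 253  13  10] [ 0.5193 -0.0754  0.063 ]
scene yellow [561.4 204.5] 95 [531 200  62  11] [0.7892 0.4958 0.063 ]
scene yellow [380.1 241.8] 82 [375 237  11  10] [0.5971 0.0876 0.063 ]
scene yellow [294.6 347.6] 249 [286 339  19  18] [ 0.6742 -0.2172  0.063 ]
scene red [373.   14.2] 46 [365   8  16  15] [-0.0171  0.631   0.092 ]
scene red [344.5  21.8] 101 [334  15  22  15] [-0.0422  0.5367  0.092 ]
scene red [358.3  26.2] 41 [352  20  13  13] [1.000e-04 5.548e-01 9.200e-02]
scene red [395.   34.3] 29 [390  29  11  11] [0.0974 0.6139 0.092 ]
scene red [475.   50.5] 40 [469  44  12  15] [0.2965 0.7422 0.092 ]
scene red [573.7  64.1] 42 [566  59  15  12] [0.5121 0.9149 0.092 ]
scene red [343.2 239.1] 58 [340 232   8  15] [0.5531 0.0135 0.092 ]
```

```bash
python3 - <<'E'
from h import *
from scipy.optimize import least_squares
P=np.array([[.5207,.1529],[.5195,-.0749],[.597,.0882]]);off=np.radians([100,-50,50])
f=lambda v:(v[:2]+.118*np.c_[np.cos(v[2]+off),np.sin(v[2]+off)]-P).ravel()
s=least_squares(f,[.5,.04,0]);print("centre,a0",s.x,"res",s.fun.round(4))
for n,rs in(("top",[(415,215,475,275),(405,295,480,365),(478,190,525,240)]),("scene",[(185,275,245,335),(140,220,210,285),(150,345,205,395)])):
    im=cv2.imread(f"pics/{n}0.png")[:,:,::-1].copy()
    for x0,y0,x1,y1 in rs:
        c=im[y0:y1,x0:x1]; hsv=cv2.cvtColor(c,cv2.COLOR_RGB2HSV)
        m=cv2.inRange(hsv,(5,170,60),(20,255,255))
        k,l,st,ce=cv2.connectedComponentsWithStats(m); i=1+np.argmax(st[1:,4])
        h=cv2.convexHull(np.argwhere(l==i)[:,::-1].astype(np.int32)); e=cv2.minEnclosingCircle(h)
        bx=cv2.inRange(hsv,(0,0,45),(180,70,150)); k,l,st,_=cv2.connectedComponentsWithStats(bx);j=1+np.argmax(st[1:,4])
        r=cv2.minAreaRect(np.argwhere(l==j)[:,::-1].astype(np.int32))
        corners=cv2.boxPoints(r)+[x0,y0]; w=ray(n,corners,.05)
        print(n,np.array(e[0])+[x0,y0],"d",2*e[1],"box sides",np.linalg.norm(w[0]-w[1]).round(3),np.linalg.norm(w[1]-w[2]).round(3),ray(n,[np.array(e[0])+[x0,y0]],.068).round(4),st[j][4])
E
```

```text
centre,a0 [ 0.48962697  0.03911024 -0.44227662] res [ 0.0001  0.     -0.     -0.0001 -0.0001  0.0001]
top [442.5 243.5] d 18.601276397705078 box sides 0.09 0.091 [[ 0.4865 -0.2892  0.068 ]] 1436
top [447.2142868  328.42856979] d 25.260074615478516 box sides 0.119 0.115 [[ 0.3225 -0.2881  0.068 ]] 2578
top [504.  211.5] d 14.035868644714355 box sides 0.069 0.069 [[ 0.5484 -0.4147  0.068 ]] 788
scene [210.68181801 299.77272797] d 17.536468505859375 box sides 0.097 0.093 [[ 0.4838 -0.2891  0.068 ]] 1071
scene [170.  241.5] d 21.189821243286133 box sides 0.128 0.12 [[ 0.3048 -0.2801  0.068 ]] 1432
scene [173.60000038 365.39999962] d 14.494336128234863 box sides 0.071 0.069 [[ 0.558  -0.4217  0.068 ]] 767
```

Call:
move_arm:
  moves:
    - [[0,-0.524,-0.474,0,0,0,0.265],[0,-0.524,-0.474,0,0,0,0.265],[0,-0.524,-0.474,0,0,0,0.265],[0,-0.524,-0.474,0,0,0,0.265],[0,-0.524,-0.474,0,0,0,0.265]]

```text
clock: 0.6
position: [0.3317, 0.3637, 0.2312]
tool_rot: [-3.141, -0.0, 2.035]
force: [1.0, 0.2, -0.3]
grip_width: 0.0127
finger_force: 0.0
```

```bash
cat > go.py <<'E'
from h import *
import sys
from scipy.spatial.transform import Rotation as Ro
def go(x,y,z,yaw):
    s=bot.observe(); R=Ro.from_euler("xyz",s["tool_rot"]); T=Ro.from_euler("xyz",[np.pi,0,yaw])
    print(round(s["clock"],2),s["position"].round(4),np.round(s["tool_rot"],3),"q",np.round(s["qpos"],2),"F",np.round(s["force"],1))
    print("shift",(R.inv().apply(np.array([x,y,z])-s["position"])).round(4),"turn",((R.inv()*T).as_rotvec()/2/np.pi).round(4))
if __name__=="__main__": go(*map(float,sys.argv[1:5]))
E
python3 go.py .544 -.0376 .20 1.1285
```

```text
0.6 [0.3317 0.3637 0.2312] [-3.141 -0.     2.035] q [-1.1   0.32  0.18  1.95 -0.07  0.88 -0.41] F [ 1.   0.2 -0.3]
shift [-0.4539  0.0103  0.0312] turn [-0.     -0.      0.1442]
```

Call:
move_arm:
  moves:
    - [[0,-0.45,0.01,0.02,0,0,0.144],[0,-0.45,0.01,0.02,0,0,0.144],[0,-0.45,0.01,0.02,0,0,0.144],[0,-0.45,0.01,0.02,0,0,0.144],[0,-0.45,0.01,0.02,0,0,0.144]]

```text
clock: 1.1
position: [0.4498, 0.1437, 0.2202]
tool_rot: [3.141, -0.0, 1.285]
force: [0.6, 0.2, -0.4]
grip_width: -0.0002
finger_force: 0.0
```

```bash
python3 go.py .544 -.0376 .20 1.1285
```

```text
1.1 [0.4498 0.1437 0.2202] [ 3.141 -0.     1.285] q [-0.78  0.32  0.44  2.02 -0.18  0.84 -0.53] F [ 0.6  0.2 -0.4]
shift [-0.1474  0.1415  0.0202] turn [ 0.     -0.      0.0249]
```

Call:
move_arm:
  moves:
    - [[0,-0.147,0.14,0.02,0,0,0.02],[0,-0.147,0.14,0.02,0,0,0.02],[0,-0.147,0.14,0.02,0,0,0.02],[0,-0.147,0.14,0.02,0,0,0.02],[0,-0.147,0.14,0.02,0,0,0.02]]

```text
clock: 1.6
position: [0.5443, -0.0407, 0.1997]
tool_rot: [3.14, 0.002, 1.158]
force: [-0.6, 0.7, 0.4]
grip_width: -0.0
finger_force: 0.0
```

```bash
python3 go.py .544 -.0376 .088 1.1285
```

```text
1.6 [ 0.5443 -0.0407  0.1997] [3.140e+00 2.000e-03 1.158e+00] q [-0.38  0.48  0.47  1.86 -0.27  0.87 -0.19] F [-0.6  0.7  0.4]
shift [ 0.003  -0.0017  0.1116] turn [0.0002 0.0004 0.0047]
```

Call:
move_arm:
  moves:
    - [[0,0.003,-0.002,0.04,0,0,0.005],[0,0.003,-0.002,0.08,0,0,0.005],[0,0.003,-0.002,0.112,0,0,0.005],[0,0.003,-0.002,0.112,0,0,0.005],[0,0.003,-0.002,0.112,0,0,0.005]]

```text
clock: 2.1
position: [0.5426, -0.031, 0.0888]
tool_rot: [-3.141, 0.0, 1.133]
force: [1.0, -1.0, -0.1]
grip_width: -0.0001
finger_force: 0.0
```

```bash
python3 - <<'E'
from go import *
go(.544,-.0376,.088,1.1285)
im=bot.grab_frame("scene"); c=cv2.resize(im[160:310,240:440],(800,600),interpolation=cv2.INTER_CUBIC); cv2.imwrite("pics/a.png",c[:,:,::-1])
E
```

```text
2.1 [ 0.5426 -0.031   0.0888] [-3.141  0.     1.133] q [-0.33  0.63  0.38  1.94 -0.38  0.64 -0.14] F [ 1.  -1.  -0.1]
shift [-0.0054  0.0041  0.0008] turn [-0.0001  0.0001  0.0008]
```

View pics/a.png

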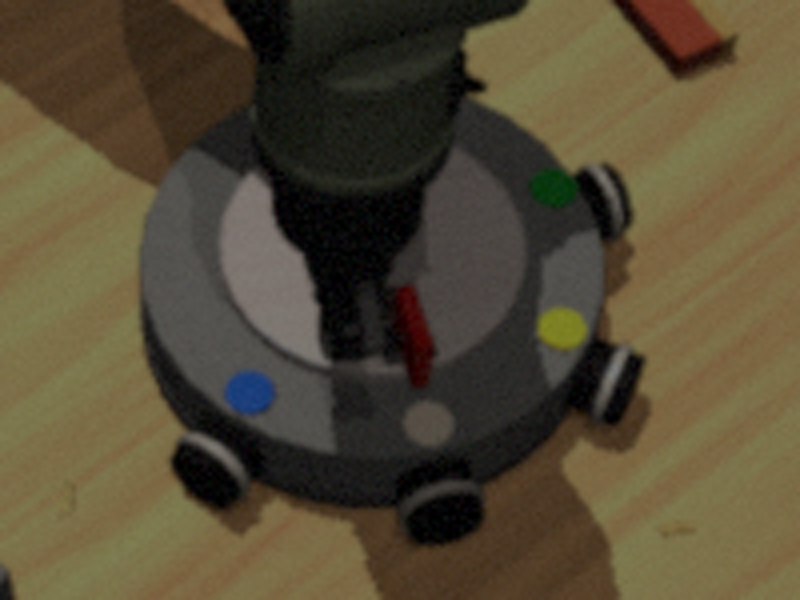

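The fingers are on the blue (clockwise) side of the red tab at (415,335), and nothing is touched yet. Next I close the gap, then push round in an arc.

Call:
move_arm:
  moves:
    - [[0,0.01,0.001,0,0,0,0],[0,0.02,0.002,0,0,0,0],[0,0.022,0.002,0,0,0,0],[0,0.022,0.002,0,0,0,0]]

```text
clock: 2.55
position: [0.5541, -0.0109, 0.0885]
tool_rot: [3.141, -0.0, 1.135]
force: [-0.1, 0.1, 0.9]
grip_width: 0.0
finger_force: 0.0
```

Call:
move_arm:
  moves:
    - [[0,0.007,0.001,0,0,0,-0.0139],[0,0.0141,0.0016,0,0,0,-0.0278],[0,0.0213,0.0014,0,0,0,-0.0417],[0,0.0283,0.0006,0,0,0,-0.0556],[0,0.0353,-0.0007,0,0,0,-0.0694]]

```text
clock: 3.05
position: [0.5685, 0.0194, 0.0885]
tool_rot: [3.141, 0.001, 1.572]
force: [3.0, -4.5, -1.9]
grip_width: -0.0001
finger_force: 2.2
```

```bash
cat >> go.py <<'E'
def rel():
    s=bot.observe(); p=s["position"][:2]-[.4896,.0391]; yaw=s["tool_rot"][2]
    # fin angle if touching finger side: tangent = yaw
    t=np.array([np.cos(yaw),np.sin(yaw)]); r=np.array([t[1],-t[0]])
    print("radial",(p@r).round(4),"tang",(p@t).round(4),"rotor if aligned deg",np.degrees(yaw-1.1285).round(1),"z",s["position"][2].round(4),"F",np.round(s["force"],1),"q7",s["qpos"][6].round(2),s["clock"])
def look(n="top"):
    im=bot.grab_frame(n)
    for c,a,b in blobs(im,(0,150,50),(6,255,255),15)[0]:
        w=ray(n,[c],.1)[0]; d=w[:2]-[.4896,.0391]
        if np.linalg.norm(d)<.15: print(n,"red",c,a,"r",np.linalg.norm(d).round(4),"rotor",np.degrees(np.arctan2(d[1],d[0])+.4423).round(1))
E
python3 -c "
from go import *
rel();look();look('scene')"
```

```text
radial 0.0788 tang -0.0198 rotor if aligned deg 25.4 z 0.0885 F [ 3.  -4.5 -1.9] q7 0.1 3.05
```

Call:
move_arm:
  moves:
    - [[0,0.007,0.001,0,0,0,-0.0139],[0,0.0141,0.0016,0,0,0,-0.0278],[0,0.0213,0.0014,0,0,0,-0.0417],[0,0.0283,0.0006,0,0,0,-0.0556],[0,0.0353,-0.0007,0,0,0,-0.0694]]

```text
clock: 3.65
position: [0.5673, 0.0554, 0.0883]
tool_rot: [-3.142, 0.0, 2.006]
force: [0.7, -1.5, -1.1]
grip_width: 0.0
finger_force: 1.6
```

Call:
move_arm:
  moves:
    - [[0,0.007,0.001,0,0,0,-0.0139],[0,0.0141,0.0016,0,0,0,-0.0278],[0,0.0213,0.0014,0,0,0,-0.0417],[0,0.0283,0.0006,0,0,0,-0.0556],[0,0.0353,-0.0007,0,0,0,-0.0694]]

```text
clock: 4.15
position: [0.5522, 0.0868, 0.0883]
tool_rot: [3.141, 0.001, 2.442]
force: [2.6, -2.9, -1.5]
grip_width: 0.0002
finger_force: 1.9
```

```bash
python3 - <<'E'
from go import *
rel();look();look('scene')
im=bot.grab_frame("scene"); c=cv2.resize(im[160:310,240:440],(800,600),interpolation=cv2.INTER_CUBIC); cv2.imwrite("pics/b.png",c[:,:,::-1])
E
```

```text
radial 0.0768 tang -0.0171 rotor if aligned deg 75.2 z 0.0883 F [ 2.6 -2.9 -1.5] q7 0.64 4.15
```

View pics/b.png

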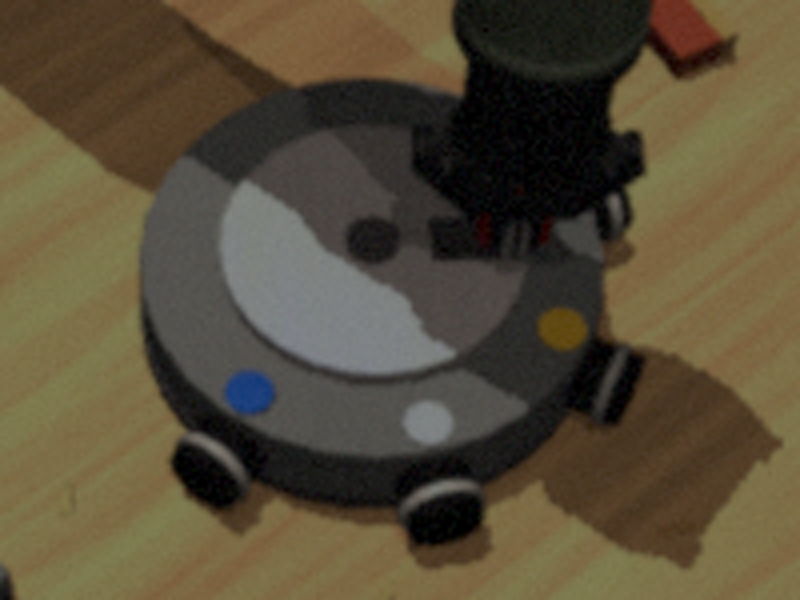

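The tab, seen behind the fingers at (515,235), has passed yellow and is near the last crest. I'll push on a little more.

Call:
move_arm:
  moves:
    - [[0,0.007,0.001,0,0,0,-0.0139],[0,0.0141,0.0016,0,0,0,-0.0278],[0,0.0213,0.0014,0,0,0,-0.0417],[0,0.0283,0.0006,0,0,0,-0.0556],[0,0.031,0.0,0,0,0,-0.061]]

```text
clock: 4.8
position: [0.5277, 0.1073, 0.0882]
tool_rot: [-3.141, -0.0, 2.824]
force: [-0.0, 0.2, 0.7]
grip_width: 0.0001
finger_force: 0.0
```

```bash
python3 -c "
from go import *
rel();look()"
```

```text
radial 0.0767 tang -0.0149 rotor if aligned deg 97.2 z 0.0882 F [-0.   0.2  0.7] q7 0.89 4.8
```

The force has dropped to zero, so the click should have drawn it in. I back off and rise, then check.

Call:
move_arm:
  moves:
    - [[0,-0.02,0,0,0,0,0],[0,-0.045,0,0,0,0,0],[0,-0.045,0,-0.05,0,0,0],[0,-0.045,0,-0.1,0,0,0],[0,-0.045,0,-0.11,0,0,0]]

```text
clock: 5.35
position: [0.573, 0.0934, 0.2031]
tool_rot: [3.138, 0.005, 2.82]
force: [0.0, -0.1, -0.3]
grip_width: 0.0004
finger_force: 0.0
```

```bash
python3 go.py .485 -.289 .16 2.0
```

```text
5.35 [0.573  0.0934 0.2031] [3.138 0.005 2.82 ] q [-0.22  0.48 -0.07  1.75  0.04  0.9   0.95] F [ 0.  -0.1 -0.3]
shift [-0.0371 -0.3908  0.0419] turn [0.0008 0.0005 0.1305]
```

Call:
move_arm:
  moves:
    - [[0,-0.037,-0.391,0,0,0,0.13],[0,-0.037,-0.391,0,0,0,0.13],[0,-0.037,-0.391,0,0,0,0.13],[0,-0.037,-0.391,0,0,0,0.13],[0,-0.037,-0.391,0,0,0,0.13]]

```text
clock: 5.85
position: [0.5151, -0.1525, 0.1984]
tool_rot: [3.141, 0.0, 2.065]
force: [1.1, -0.7, -0.6]
grip_width: -0.0002
finger_force: 0.0
```

```bash
python3 - <<'E'
from go import *
go(.485,-.289,.16,2.0)
look();look("scene")
im=bot.grab_frame("top"); c=cv2.resize(im[150:330,170:410],(800,600),interpolation=cv2.INTER_CUBIC); cv2.imwrite("pics/c.png",c[:,:,::-1])
E
```

```text
5.85 [ 0.5151 -0.1525  0.1984] [3.141 0.    2.065] q [ 0.06  0.43  0.16  1.87 -0.09  0.85  0.76] F [ 1.1 -0.7 -0.6]
shift [-0.1059 -0.0912  0.0384] turn [0.0001 0.     0.0103]
top red [232.5 231.4] 125 r 0.0813 rotor 99.1
scene red [365.7 199. ] 69 r 0.0849 rotor 104.4
```

View pics/c.png

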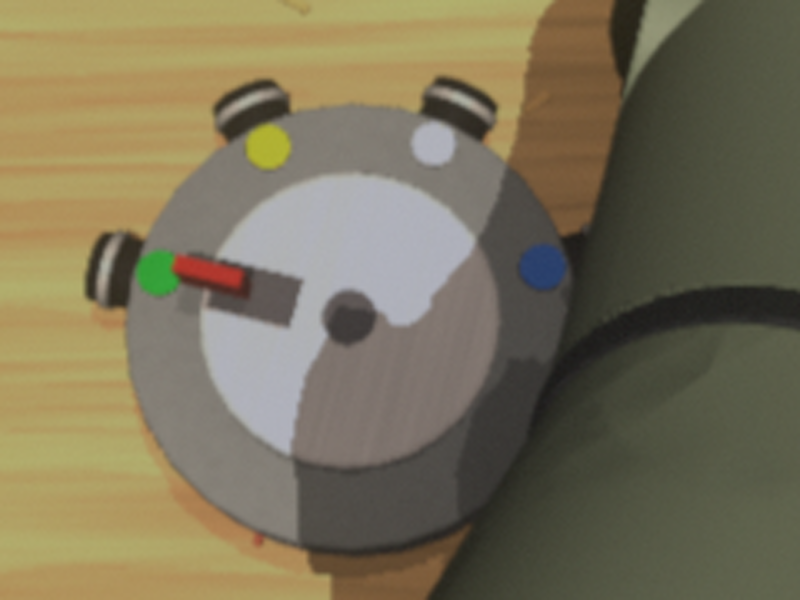

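The tab (red at (210,272) in the crop) points at the green disc at (160,273), about 99-104° against the 100° wanted. On to the button.

Call:
move_arm:
  moves:
    - [[0,-0.106,-0.091,0.03,0,0,0.01],[0,-0.106,-0.091,0.03,0,0,0.01],[0,-0.106,-0.091,0.03,0,0,0.01],[0,-0.106,-0.091,0.03,0,0,0.01],[0,-0.106,-0.091,0.03,0,0,0.01]]

```text
clock: 6.5
position: [0.4872, -0.2872, 0.1678]
tool_rot: [-3.141, -0.001, 2.01]
force: [-0.7, 1.2, -0.5]
grip_width: 0.0004
finger_force: 0.0
```

```bash
python3 go.py .485 -.289 .068 2.0
```

```text
6.5 [ 0.4872 -0.2872  0.1678] [-3.141e+00 -1.000e-03  2.010e+00] q [ 0.3   0.51  0.18  1.83 -0.12  0.81  0.98] F [-0.7  1.2 -0.5]
shift [-0.0008 -0.0028  0.0998] turn [-0.     -0.0001  0.0015]
```

Call:
move_arm:
  moves:
    - [[0,-0.001,-0.002,0.045,0,0,0],[0,-0.001,-0.002,0.08,0,0,0],[0,-0.001,-0.002,0.092,0,0,0],[0,-0.001,-0.002,0.092,0,0,0],[0,-0.001,-0.002,0.092,0,0,0]]

```text
clock: 7.0
position: [0.4869, -0.2886, 0.0775]
tool_rot: [3.141, 0.001, 2.013]
force: [0.7, -0.0, 0.4]
grip_width: 0.0004
finger_force: 0.0
```

Call:
move_arm:
  moves:
    - [[0,0,0,0.006,0,0,0],[0,0,0,0.01,0,0,0],[0,0,0,0.014,0,0,0],[0,0,0,0.014,0,0,0],[0,0,0,0.014,0,0,0]]

```text
clock: 7.5
position: [0.4873, -0.2892, 0.0652]
tool_rot: [3.139, 0.002, 2.012]
force: [-9.7, 8.0, 54.5]
grip_width: -0.0001
finger_force: 27.3
```

The force is 54 N, so it has bottomed on something. I'll ease up in small steps to see whether the button spring follows.

Call:
move_arm:
  moves:
    - [[0,0,0,-0.005,0,0,0],[0,0,0,-0.005,0,0,0],[0,0,0,-0.005,0,0,0]]

```text
clock: 7.8
position: [0.4866, -0.2891, 0.0678]
tool_rot: [3.14, 0.001, 2.012]
force: [2.1, -1.1, 3.2]
grip_width: 0.0001
finger_force: 1.9
```

Call:
move_arm:
  moves:
    - [[0,0,0,-0.002,0,0,0],[0,0,0,-0.002,0,0,0],[0,0,0,-0.002,0,0,0]]

```text
clock: 8.1
position: [0.4859, -0.2889, 0.0692]
tool_rot: [-3.142, 0.0, 2.012]
force: [2.4, -0.6, 2.9]
grip_width: -0.0
finger_force: 1.5
```

Call:
move_arm:
  moves:
    - [[0,0,0,-0.002,0,0,0],[0,0,0,-0.002,0,0,0],[0,0,0,-0.002,0,0,0]]

```text
clock: 8.4
position: [0.4857, -0.2888, 0.0711]
tool_rot: [-3.141, -0.0, 2.012]
force: [-0.2, -0.1, 1.9]
grip_width: -0.0
finger_force: 0.9
```

```bash
python3 - <<'E'
from go import *
go(.485,-.289,.068,2.0)
im=bot.grab_frame("scene"); c=cv2.resize(im[245:365,140:300],(800,600),interpolation=cv2.INTER_CUBIC); cv2.imwrite("pics/d.png",c[:,:,::-1])
E
```

```text
8.4 [ 0.4857 -0.2888  0.0711] [-3.141 -0.     2.012] q [ 0.33  0.66  0.15  1.89 -0.15  0.61  1.01] F [-0.2 -0.1  1.9]
shift [ 0.0001 -0.0008  0.0031] turn [-0.    -0.     0.002]
```

View pics/d.png

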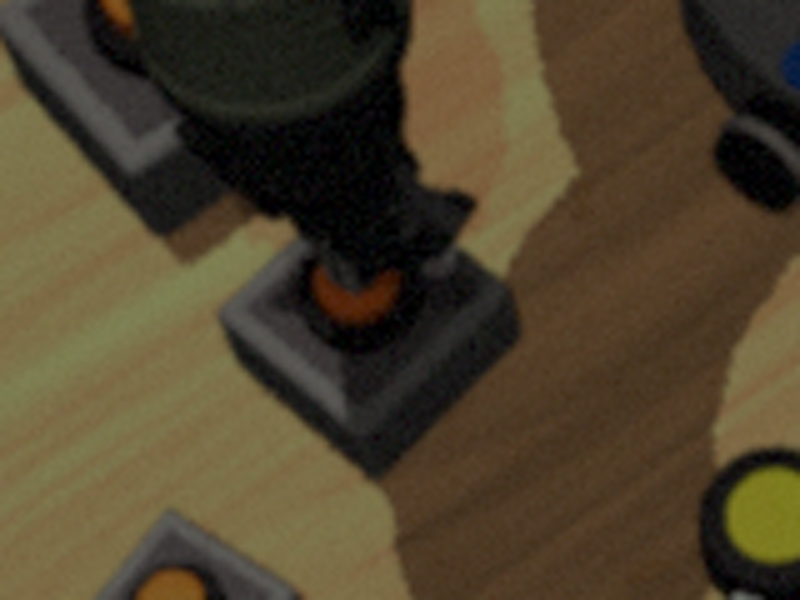

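The fingers sit on the orange button, at (355,290) in the crop. The force fell smoothly from 3.2 to 1.9 N as I rose, which is the button's spring, so it was fully down. Now I rise clear.

Call:
move_arm:
  moves:
    - [[0,0,0,-0.03,0,0,0],[0,0,0,-0.07,0,0,0],[0,0,0,-0.1,0,0,0],[0,0,0,-0.1,0,0,0],[0,0,0,-0.1,0,0,0]]

```text
clock: 8.95
position: [0.4859, -0.2888, 0.1713]
tool_rot: [3.141, 0.0, 2.012]
force: [0.7, 0.8, -0.9]
grip_width: -0.0001
finger_force: 0.0
```

```bash
python3 - <<'E'
from go import *
go(.485,-.289,.17,2.0); look(); look("scene")
im=bot.grab_frame("top")
for lo,hi in [((24,150,100),(32,255,255)),((8,190,120),(17,255,255)),((0,120,60),(7,255,255))]:
    print([(list(c),a) for c,a,b in blobs(im,lo,hi,60)[0]])
import time
s=bot.observe(); print(s["force"],s["qd"].round(3)); bot.job_done()
E
```

```text
8.95 [ 0.4859 -0.2888  0.1713] [3.141 0.    2.012] q [ 0.3   0.51  0.19  1.83 -0.12  0.82  0.99] F [ 0.7  0.8 -0.9]
shift [ 0.0002 -0.0009  0.0013] turn [0.     0.     0.0019]
top red [232.4 231.4] 120 r 0.0815 rotor 99.2
scene red [365.3 199.1] 66 r 0.084 rotor 104.5
[([np.float64(42.5), np.float64(125.4)], np.int32(154)), ([np.float64(394.3), np.float64(161.6)], np.int32(260)), ([np.float64(250.0), np.float64(193.5)], np.int32(127))]
[([np.float64(103.4), np.float64(171.5)], np.int32(154)), ([np.float64(442.8), np.float64(242.5)], np.int32(167))]
[([np.float64(232.8), np.float64(231.8)], np.int32(157)), ([np.float64(130.8), np.float64(276.7)], np.int32(516)), ([np.float64(3.8), np.float64(448.6)], np.int32(512))]
[-0.31657183  0.74542131  0.13279521] [ 0.001  0.002  0.002 -0.003  0.     0.003  0.   ]
the job is handed in; nothing more can be done
```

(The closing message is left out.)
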